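# Close the board carrier by one hole and hold its lock pin home

## Task

Close the board carrier on the circuit board lying in it: swing the hasp up off the sliding jaw's staple and right back, then pull the lock knob up, slide the jaw towards the board to the next hole and let the pin drop fully home, so that the jaw's lip reaches over the edge of the board, which stays flat on its ledges. The plunger's spring is tired and its nut is still to be tightened, so finish while holding: end with your fingers still on the knob, pressing it firmly down, and do not let go. Leave the tape roll, the screwdriver, the tweezers and the cutters where they lie.

Things in the scene. Friction and masses are not known exactly. Their poses are not given: they have to be found in the camera images.
- carrier: Board carrier, fixed on the table: aluminium plate 110 x 270 mm (x -60..50, y -135..135, top z 12 mm). Origin on the table; own y along the tube to the fixed jaw, x across it, away from the robot, z up; turned by up to 0.28 rad. mm below are in this frame. Brackets at both tube ends reach z 48, the jaws z 47; only knob, staple and hasp stand above 51
- tube_mid (a point): Middle of the top face of the 20 x 20 mm steel tube (x 30, y 0, z 40 mm) that runs along y, with 9 mm holes in its top every 25 mm (y -90, -65, -40, -15, 10 ...)
- fixed_groove (a point): Bottom of the fixed jaw's groove at ledge height (x -22, y 95, z 34 mm). Each jaw has a ledge (top z 34) that carries the board and, 7 mm above it, a lip that reaches 7 mm over the board's edge (z 41 to 47)
- jaw (a joint): Sliding jaw: dark steel sleeve on the tube (30 mm wide in x, 60 mm to the -y side and 24 mm to the +y side of the knob's axis, top z 44 mm) with a cross bar. Metres towards the fixed jaw and board (+y): 0 = as found, pin in its hole; next hole at 0.025. About 2 N of friction; slides only with the pin drawn and the hasp off; a little past 0.025 the board stops it
- lock_plunger (a joint): Spring plunger that locks the sleeve on the tube, metres the knob is lifted: 0 = home, shoulder on the nut, 7 mm round-ended pin 9 mm deep in a hole; 0.009 = tip riding on the tube; stop at 0.014. Its weak spring pushes down with 2 N at home, 4 N at 0.012
- lock_knob: Black knurled knob of the plunger, 24 mm diameter. Origin on its axis at the shoulder's underside (x 30, y -40, z 54 mm at the start); gripping part 10 to 30 mm above the origin (z 64 to 84), flat top; below it a neck and an 18 mm wide shoulder. Moves with the jaw along y, lifts along z
- knob_grip (a point): Middle of the knob's gripping part, on its axis (z 74 mm at home)
- lock_nut: Steel hex nut round the plunger, on top of the sleeve; the knob's shoulder comes to rest on it; 20 mm across, 10 mm tall; origin at the centre of its underside (z 44 mm); moves with the jaw
- hasp (a joint): Steel hasp hinged on the tube's -y bracket, 20 mm wide, 3 mm thick, rad: near 0 (up to 0.12) = level at z 50 mm, pointing to +y, its slot over the sleeve's staple (y -93..-79, top z 60 mm); grows as the free end swings up and over to -y; stop at 2.5. Swings freely, 50 g: falls shut below about 1.5, falls open beyond
- hasp_lip (a point): Middle of the upturned lip at the hasp's free end, 66 mm from the hinge axis: 20 mm wide along the carrier's x, 2.5 mm thick; with the hasp level it stands upright from z 49 to 66 mm, 5 mm clear of the sleeve, 28 mm from the knob's axis. Can be pinched across its 20 mm width from above
- hasp_hinge (a point): Point on the hasp's hinge axis, which runs along the carrier's x (x 30, y -134, z 50 mm)
- circuit_board: Green circuit board 62 x 90 x 2 mm, parts on it up to 7 mm high, loose on the two ledges, about 60 g; origin at the centre of its underside (z 34 mm), y along its 90 mm. One edge is under the fixed jaw's lip already, the other about 20 mm short of the sliding jaw's lip
- kapton_roll: Bystander: amber tape roll, 60 mm across, 12 mm high, lying flat beyond the fixed jaw's end; origin at the centre of its underside
- driver_a: Bystander: precision screwdriver, 100 x 10 mm, lying on the table beyond the tape roll; origin at the centre of its underside
- tweezers_steel: Bystander: steel tweezers, 118 x 14 x 9 mm, lying on the desk to the right; origin at the centre of its underside
- cutters_green: Bystander: side cutters with green handles, 108 x 53 x 11 mm, lying behind the carrier on the left; origin at the centre of its underside
Not all that is in view belongs to the job. What is shaped like the circuit_board but yellow is not meant.

How it is judged:
By the outcome, as a careful person would: the job done as asked, in the order asked, and still so for the second after the job is handed in, while the arm keeps its last pose, push and grip.
It also fails if it takes over 45 s, if anything falls off the work surface, if the arm or the gripper's body presses on something with over 40 N, if the wrist force passes 120 N, or if a joint passes its speed limit or range.

## Robot

A 6-joint arm with a two-finger parallel gripper is mounted at the origin on a cart in front of the work surface, level with it; the furniture and walls round the work are solid. World frame = base frame: x ahead of the robot, y to its left, z up, the work surface at z = 0. Lengths are in m, angles in rad, forces in N, time in s.
With the tool pointing down it reaches from about 0.3 to 0.875 m from the base axis. Payload 6.4 kg.
Tool frame: the origin (TCP) lies midway between the tips of the shut fingers; the grasp point (between the pads) lies 19 mm behind it (grasp_offset is the distance from the TCP to the grasp point, in m); z points along the fingers, y is the line along which they close (so a half turn about z gives the same grasp; the last joint's range is limited). The gripper opens to 85 mm and grips with 20 to 120 N. Pads are 22 mm wide; open, the fingers measure 114 mm over their backs; the gripper's body (76 mm by 85 mm) begins 54 mm behind the grasp point. The pads swing forward as they close: fully open they stand 13 mm farther back than shut.
Start: joints at [-1.45, 0.181, 1.607, -0, 1.354, -0.206], TCP at [0.185, -0.545, 0.231] pointing down, gripper open.
Joint ranges: [-2.99, 2.99], [-0.89, 2.07], [0.3, 2.58], [-1.14, 4.28], [0, 2.63], [-3.12, 3.12]. Speed limits (rad/s): [2.57, 2.57, 3.01, 3.14, 3.14, 3.14].

## Interface

Orientations are given as a unit quaternion [w, x, y, z].
In Python, from bench import * gives the robot as it stands. The module is installed in compiled form; this text tells all that it offers.
- The arm moves only by the tool servo_tool, never from a script. Its argument "commands" is text: rows parted by semicolons, each of 7 numbers parted by spaces: the turn, a rotation vector about the tool's x, y, z in rad, then the shift along the tool's x, y, z in mm, then the opening, from 0 (shut) to 1 (fully open). In form: wx wy wz dx dy dz claw; .... A call has 1 to 5 rows; each row shifts and turns the commanded pose from where the row before left it, along the tool's axes as they then stand; what a row does not reach is not made up. A row lasts 1/8 s, in which the tool goes at most 62.5 mm and 10.7 degrees, less where a joint would pass 70% of its speed; a pose out of reach is approached as far as the arm can. A call with a gripper value outside its range is refused whole. The fingers move at their own pace and stop on an object; the grip force is fixed at half the most. Time passes only in rows, so rows that do not move let the fingers close. It gives the time, the measured TCP pose, the force, the opening and the grip force at its end, in the units of the state.
- get_obs(): the state, without advancing time (a new reading comes with each control period).
- camera(name): name is "side" or "top"; returns the picture (480x640x3 uint8, blue, green, red); there is no depth.
- calibration(name): a dict with "fx", "fy", "cx", "cy" (pixels), "R" (3x3) and "t" (3): a world point X has camera coordinates R X + t. Camera axes: x right, y down, z forward; pixel columns grow to the right and rows downward; lengths in m; the calibration is good to about 2 mm. A picture is of the moment at which its call begins. calibration takes no time and is no camera call.
- hand_in(): hands the job in; it is judged then, once.
The state is a dict: "time_s": time; "q": joint angles; "dq": joint speeds; "joint_efforts": joint torques, N m; "eef_pos": TCP position; "eef_rot": TCP orientation; "wrist_force": force on the tool from outside, world axes, zero at the start; "torque": the same for the moment, N m; "opening": opening from 0.0 (shut) to 1.0 (fully open); "grasp_force": force on a finger pad.
Only numpy, scipy, OpenCV 4.12 (cv2) and the standard library are available. Lean on these libraries where they do the work, as an engineer would, in place of code of your own. Each camera call takes 0.05 s, during which the arm holds its last target. There are 200 camera calls.

## Working session

There is one attempt and no reset: what is moved stays moved. The work goes in short steps, Python scripts to look and compute and a tool call to move; the robot and the scene stay as the last step left them, time stands still between calls to the robot, and variables do not carry over. Pictures are saved under pics/ and viewed, at most 10 in all, crops included, and the job is handed in when it is done.

Besides the shell and the picture viewer there is one more tool, called after ">>>" by a JSON object that holds its "fn" and its "kwargs". servo_tool: Moves the arm, as the interface text tells. Its arguments: {"type":"object","properties":{"commands":{"type":"string"}},"required":["commands"]}

```bash
mkdir -p pics; python3 - <<'E'
from bench import *
import cv2,numpy as np
for n in("top","side"):
    im=camera(n);cv2.imwrite(f"pics/{n}0.png",im);c=calibration(n)
    print(n,c["fx"],c["cx"],c["cy"],np.round(c["R"],4).tolist(),np.round(c["t"],4).tolist())
o=get_obs();print(o)
E
```

```text
top 445.2437600629073 318.86051133242245 238.27134210188456 [[0.002, -1.0, 0.0014], [-0.9741, -0.0023, -0.2261], [0.2261, -0.0009, -0.9741]] [0.226, 0.5035, 0.9678]
side 445.9857603978308 328.4387239409212 239.73236801418696 [[0.9985, 0.0537, -0.0121], [0.014, -0.461, -0.8873], [-0.0532, 0.8858, -0.4611]] [-0.4796, 0.1731, 1.0989]
{'time_s': 0.1, 'q': array([-1.45029189e+00,  1.81520588e-01,  1.60790979e+00,  2.27201216e-05,
        1.35381105e+00, -2.06299603e-01]), 'dq': array([-0.00017988, -0.00236619, -0.00157533,  0.00038588, -0.00147676,
       -0.00050412]), 'joint_efforts': array([-4.77059457e-04, -4.45882738e+01, -3.52239597e+01, -2.72424923e-04,
        4.13081449e-03,  5.39706707e-05]), 'eef_pos': array([ 0.18454707, -0.54404834,  0.23044311]), 'eef_rot': array([-8.23151165e-04,  9.86679632e-01,  1.62673368e-01,  4.64347419e-05]), 'wrist_force': array([ 0.14758635, -0.19146419, -0.61532032]), 'torque': array([-0.02562565, -0.02025271,  0.04332888]), 'grasp_force': 0.0, 'opening': 1.0008869707823547}
```

View pics/top0.png

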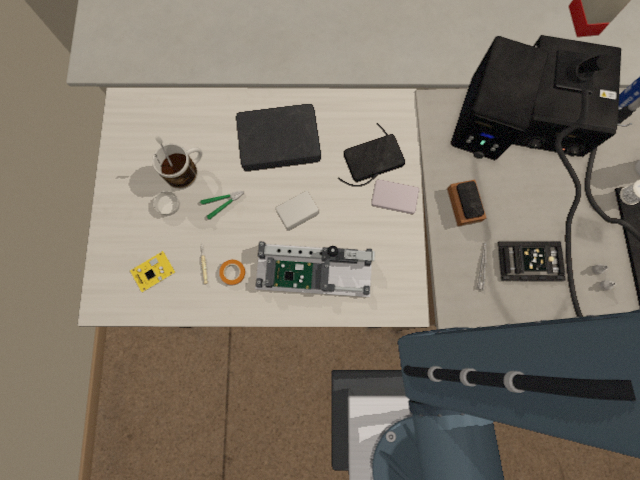

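View pics/side0.png

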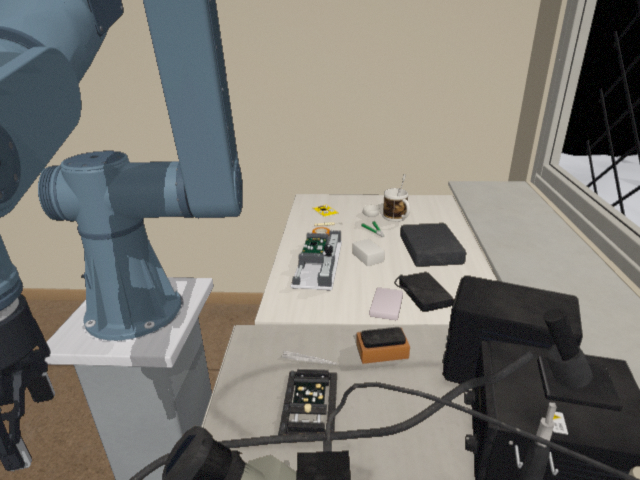

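The top view shows the carrier at about (258–372, 243–297), with the knob near (333,251), the hasp to its right near (350,255) and the fixed jaw on the left. In the side view the carrier is near (318,260). I'll enlarge both.

```bash
python3 - <<'E'
import cv2,numpy as np
a=cv2.imread("pics/top0.png")[235:305,250:380];b=cv2.imread("pics/side0.png")[222:296,285:350]
a=cv2.resize(a,None,fx=6,fy=6,interpolation=cv2.INTER_CUBIC);b=cv2.resize(b,None,fx=8,fy=8,interpolation=cv2.INTER_CUBIC)
cv2.imwrite("pics/top0c.png",a);cv2.imwrite("pics/side0c.png",b)
E
```

```text
(no output)
```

View pics/top0c.png

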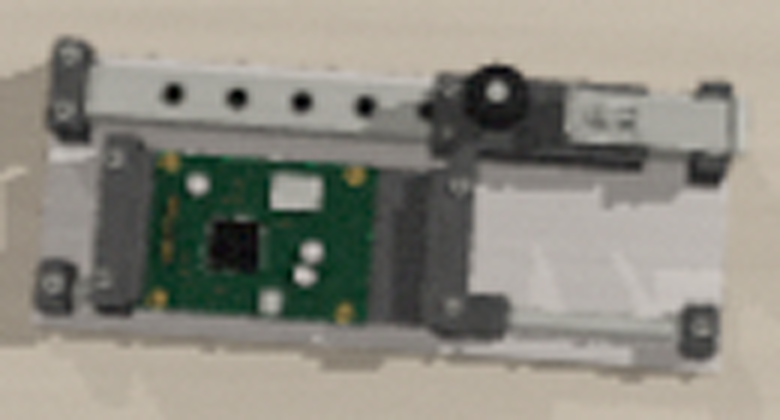

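View pics/side0c.png

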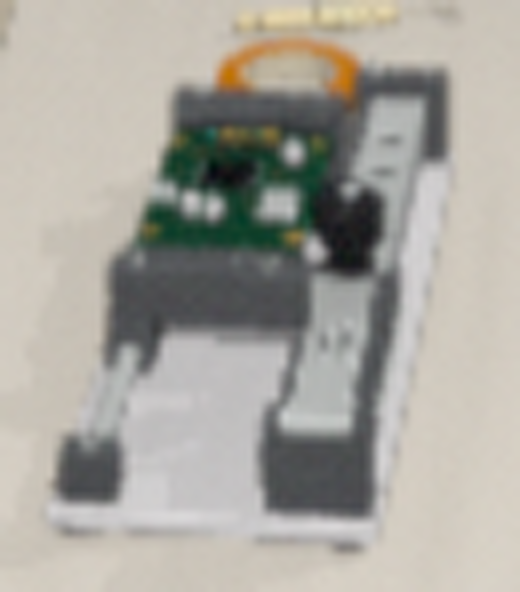

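The top crop shows tube holes at crop (173,94), (237,98), (302,102), (365,106), with the knob at (497,96) and the hasp plate from 565 to 735. In the side crop the knob is at (348,225), and the hasp is closed over the staple. I'll measure these.

```bash
cat > h.py <<'E'
from bench import *
import cv2,numpy as np
from scipy.spatial.transform import Rotation as Ro
def ray(n,u,v):
    c=calibration(n);R=np.array(c["R"]);t=np.array(c["t"])
    return -R.T@t, R.T@np.array([(u-c["cx"])/c["fx"],(v-c["cy"])/c["fy"],1])
def onz(n,u,v,z):
    o,d=ray(n,u,v);return o+d*(z-o[2])/d[2]
def two(p,q):
    (o1,d1),(o2,d2)=ray("top",*p),ray("side",*q)
    s=np.linalg.lstsq(np.c_[d1,-d2],o2-o1,rcond=None)[0];a,b=o1+s[0]*d1,o2+s[1]*d2
    return (a+b)/2,np.linalg.norm(a-b)
def fit(P,L): # 2D rigid local->world
    P,L=np.array(P)[:,:2],np.array(L);p,l=P.mean(0),L.mean(0)
    H=(L-l).T@(P-p);th=np.arctan2(H[0,1]-H[1,0],H[0,0]+H[1,1])
    R=np.array([[np.cos(th),-np.sin(th)],[np.sin(th),np.cos(th)]]);T=p-R@l
    return th,T,P-(L@R.T+T)
E
python3 - <<'E'
from h import *
g=cv2.cvtColor(cv2.imread("pics/top0.png"),cv2.COLOR_BGR2GRAY).astype(float)
P=[];L=[]
for (x,y),ly in zip([(173,94),(237,98),(302,102),(365,106)],[85,60,35,10]):
    u,v=(x+.5)/6-.5+250,(y+.5)/6-.5+235
    U,V=np.meshgrid(np.arange(round(u)-3,round(u)+4),np.arange(round(v)-3,round(v)+4))
    w=np.clip(120-g[V,U],0,None);u,v=(w*U).sum()/w.sum(),(w*V).sum()/w.sum()
    P.append(onz("top",u,v,.04));L.append((.03,ly/1e3));print(u,v,P[-1])
th,T,r=fit(P,L);print("th",th,"T",T,(r*1e3).round(1).tolist())
R=np.array([[np.cos(th),-np.sin(th)],[np.sin(th),np.cos(th)]])
cr=lambda x,y:((x+.5)/6-.5+250,(y+.5)/6-.5+235)
cs=lambda x,y:((x+.5)/8-.5+285,(y+.5)/8-.5+222)
loc=lambda p:((R.T@(p[:2]-T))*1e3).round(1)
k,e=two(cr(497,96),cs(348,222));print("knob two",k,e,loc(k))
k=onz("top",*cr(497,94),.079);print("knob z79",loc(k))
for nm,c,z in[("hasp end lo",cr(735,150),.05),("hasp end hi",cr(737,95),.05),("hasp lip hi",cr(567,90),.06),("lip lo",cr(567,142),.06),("plate br",cr(718,370),.012),("plate bl",cr(37,322),.012)]:
    print(nm,loc(onz("top",*c,z)))
for nm,c,z in [("S plate front l",cs(52,508),.012),("S plate front r",cs(375,535),.012),("S hasp l",cs(280,428),.05),("S hasp r",cs(352,432),.05)]:
    print(nm,loc(onz("side",*c,z)))
for nm,p in[("knob",(.03,-.04)),("lip",(.03,-.068)),("hinge",(.03,-.134))]:print(nm,T+R@p)
E
```

```text
278.4156626506024 250.17018072289156 [0.47841103 0.32116254 0.04      ]
289.0824427480916 250.8534351145038 [0.47684628 0.29630151 0.04      ]
299.856071964018 251.5607196401799 [0.4752261  0.27120704 0.04      ]
310.4965706447188 252.36351165980795 [0.47337988 0.24643739 0.04      ]
th -0.06695011506993698 T [0.44285528 0.23839054] [[-0.1, -0.0], [0.0, 0.1], [0.1, -0.1], [-0.1, 0.1]]
knob two [0.47047547 0.19629778 0.07133601] 0.0017441896589612611 [ 30.4 -40.2]
knob z79 [ 30.4 -39.8]
hasp end lo [  20.9 -132.5]
hasp end hi [  42.4 -132.3]
hasp lip hi [ 37.7 -66.6]
lip lo [ 17.7 -67.7]
plate br [ -59.3 -133.7]
plate bl [-59.  132.8]
S plate front l [ -57.1 -136.1]
S plate front r [  49.9 -141. ]
S hasp l [  19.6 -139.9]
S hasp r [  42.7 -140. ]
knob [0.47011206 0.19647315]
lip [0.46823886 0.16853588]
hinge [0.46382345 0.10268374]
```

The fit residual is 0.1 mm, and the plate corners, knob and hasp agree with it. The carrier's yaw is -0.067 and its origin is (0.4429, 0.2384). I'll turn the tool so that its x lies along the carrier's +y and its y along the carrier's +x.

>>> {"fn": "servo_tool", "kwargs": {"commands": "0 0 -0.18 0 0 -10 1; 0 0 -0.18 0 0 -10 1; 0 0 -0.18 0 0 0 1; 0 0 -0.18 0 0 0 1; 0 0 -0.18 0 0 0 1"}}

```text
time_s: 0.72
eef_pos: [0.1846, -0.5443, 0.2508]
eef_rot: [-0.0, 0.816, 0.578, 0.0]
wrist_force: [1.5, 0.2, -0.1]
opening: 1.004
grasp_force: 0.0
```

>>> {"fn": "servo_tool", "kwargs": {"commands": "0 0 -0.18 0 0 0 1; 0 0 -0.097 0 0 0 1; 0 0 0 50 16 0 1; 0 0 0 50 16 0 1; 0 0 0 50 16 0 1"}}

```text
time_s: 1.35
eef_pos: [0.2428, -0.3964, 0.2507]
eef_rot: [-0.0, 0.731, 0.683, 0.0]
wrist_force: [0.7, -0.1, 0.3]
opening: 0.998
grasp_force: 0.0
```

>>> {"fn": "servo_tool", "kwargs": {"commands": "0 0 0 50 16 0 1; 0 0 0 50 16 0 1; 0 0 0 50 16 0 1; 0 0 0 50 16 0 1; 0 0 0 50 16 0 1"}}

```text
time_s: 1.98
eef_pos: [0.3393, -0.1523, 0.2512]
eef_rot: [0.0, 0.731, 0.683, 0.0]
wrist_force: [2.0, -0.4, -0.3]
opening: 1.001
grasp_force: 0.0
```

>>> {"fn": "servo_tool", "kwargs": {"commands": "0 0 0 50 16 0 1; 0 0 0 50 16 0 1; 0 0 0 50 16 0 1; 0 0 0 50 16 0 1; 0 0 0 50 16 0 1"}}

```text
time_s: 2.6
eef_pos: [0.4359, 0.0919, 0.2512]
eef_rot: [0.0, 0.73, 0.683, -0.0]
wrist_force: [0.9, -0.6, 0.4]
opening: 0.999
grasp_force: 0.0
```

>>> {"fn": "servo_tool", "kwargs": {"commands": "0 0 0 50 16 0 1; 0 0 0 28 11 30 1; 0 0 0 0 0 40 1; 0 0 0 0 0 40 1; 0 0 0 0 0 0 1"}}

```text
time_s: 3.22
eef_pos: [0.4647, 0.1658, 0.138]
eef_rot: [-0.002, 0.73, 0.683, -0.003]
wrist_force: [-0.1, 0.1, 0.0]
opening: 1.0
grasp_force: 0.0
```

```bash
cat >> h.py <<'E'
TH,T0=-0.06695,np.array([.44286,.23839])
RL=np.array([[np.cos(TH),-np.sin(TH)],[np.sin(TH),np.cos(TH)]])
def st(o=None):
    o=o or get_obs();p=o["eef_pos"];q=o["eef_rot"];l=RL.T@(p[:2]-T0)*1e3
    f=o["wrist_force"];print("t %.2f lx %.1f ly %.1f z %.1f"%(o["time_s"],*l,p[2]*1e3),"beta",2*np.arctan2(q[2],q[1]),"F(lx,ly,z)",(RL.T@f[:2]).round(1),f[2].round(1),"op %.3f gf %.1f"%(o["opening"],o["grasp_force"]))
def crop(name,x0,y0,x1,y1,f,fn):
    im=camera(name);cv2.imwrite("pics/raw_"+fn,im)
    cv2.imwrite("pics/"+fn,cv2.resize(im[y0:y1,x0:x1],None,fx=f,fy=f,interpolation=cv2.INTER_CUBIC))
E
python3 -c "
from h import *
st();crop('side',270,180,390,290,6,'s1.png')"
```

```text
t 3.23 lx 26.7 ly -70.9 z 138.0 beta 1.5040282891157108 F(lx,ly,z) [-0.1  0.1] 0.0 op 1.000 gf 0.0
```

>>> {"fn": "servo_tool", "kwargs": {"commands": "0 0 0 3 3 10 0.45; 0 0 0 0 0 20 0.45; 0 0 0 0 0 20 0.45; 0 0 0 0 0 10 0.45; 0 0 0 0 0 0 0.45"}}

```text
time_s: 3.9
eef_pos: [0.4713, 0.1688, 0.0815]
eef_rot: [0.0, 0.73, 0.683, 0.0]
wrist_force: [-0.3, 0.6, 0.4]
opening: 0.45
grasp_force: 0.0
```

```bash
python3 -c "
from h import *
st();crop('side',280,190,360,290,6,'s1.png')
a=cv2.imread('pics/s1.png');crop('top',300,200,390,300,6,'t1.png');b=cv2.imread('pics/t1.png')[:600,:320+220]
c=np.zeros((600,800,3),np.uint8);c[:600,:400]=a[:,:400];c[:,400:]=b[:,:400];cv2.imwrite('pics/v1.png',c)"
```

```text
t 3.90 lx 33.0 ly -67.5 z 81.5 beta 1.5036723389007727 F(lx,ly,z) [-0.3  0.6] 0.4 op 0.450 gf 0.0
```

View pics/v1.png

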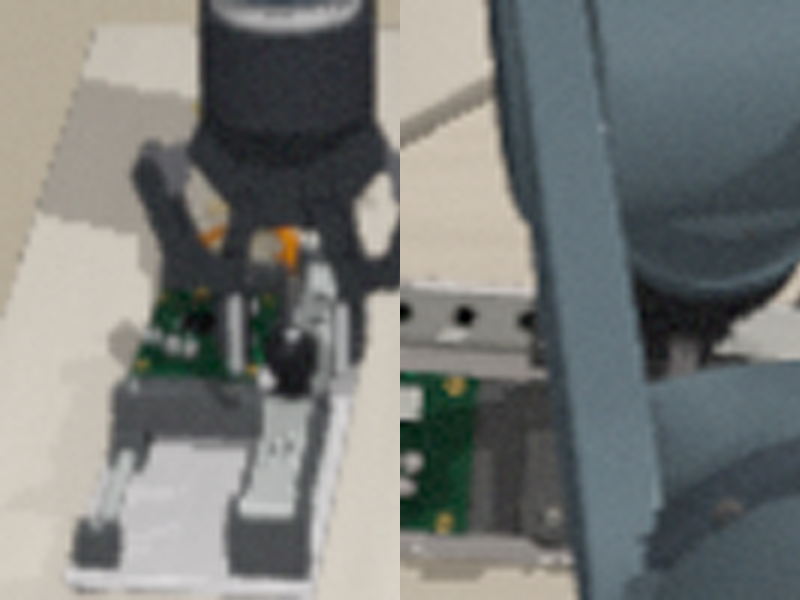

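In the left half (side view) the open fingers straddle the hasp's line, with pads at about (235,330) and (342,335). The top view is blocked by the arm. Next I centre, lower to tip z of about 48, and pinch the lip.

>>> {"fn": "servo_tool", "kwargs": {"commands": "0 0 0 -1 -3 12 0.45; 0 0 0 0 0 12 0.45; 0 0 0 0 0 8 0.45; 0 0 0 0 0 0 0.45; 0 0 0 0 0 0 0.35"}}

```text
time_s: 4.62
eef_pos: [0.4681, 0.1681, 0.0493]
eef_rot: [0.0, 0.73, 0.683, 0.0]
wrist_force: [0.5, 0.3, -0.5]
opening: 0.347
grasp_force: 0.0
```

>>> {"fn": "servo_tool", "kwargs": {"commands": "0 0 0 0 0 0 0.1; 0 0 0 0 0 0 0.1; 0 0 0 0 0 0 0.1; 0 0 0 0 0 0 0.1"}}

```text
time_s: 5.12
eef_pos: [0.4678, 0.1682, 0.0496]
eef_rot: [-0.0, 0.73, 0.683, -0.0]
wrist_force: [-4.4, 0.5, 5.1]
opening: 0.204
grasp_force: 58.7
```

```bash
python3 -c "
from h import *
st()"
```

```text
t 5.12 lx 29.6 ly -68.4 z 49.6 beta 1.503856605124341 F(lx,ly,z) [-4.4  0.2] 5.1 op 0.204 gf 58.7
```

The lip is pinched, with pad force at 59 N. Now I swing it along the arc about the hinge.

>>> {"fn": "servo_tool", "kwargs": {"commands": "0 0 0 -3 0 -13 0.1; 0 0 0 -5.5 0 -12 0.1; 0 0 0 -7.5 0 -11 0.1; 0 0 0 0 0 0 0.1"}}

```text
time_s: 5.62
eef_pos: [0.4665, 0.1515, 0.0857]
eef_rot: [-0.0, 0.731, 0.683, -0.0]
wrist_force: [-2.1, 3.2, -4.5]
opening: 0.196
grasp_force: 59.0
```

```bash
python3 -c "
from h import *
st();crop('side',280,190,380,290,6,'s2.png')"
```

```text
t 5.62 lx 29.4 ly -85.1 z 85.7 beta 1.5028431578105066 F(lx,ly,z) [-2.3  3.1] -4.5 op 0.196 gf 59.0
```

View pics/s2.png

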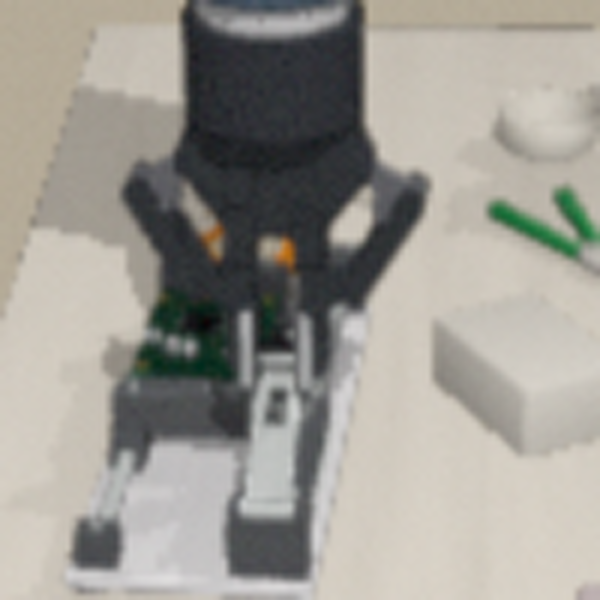

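The hasp's free end is up between the pads, at about (277,370), with its slot visible at (275,405). Forces are small, so I continue the arc.

>>> {"fn": "servo_tool", "kwargs": {"commands": "0 0 0 -10 0 -9 0.1; 0 0 0 -11.5 0 -7 0.1; 0 0 0 -12.5 0 -4.5 0.1; 0 0 0 -13 0 -2 0.1; 0 0 0 -13 0 0.5 0.1"}}

```text
time_s: 6.3
eef_pos: [0.4625, 0.0911, 0.107]
eef_rot: [-0.0, 0.73, 0.683, -0.0]
wrist_force: [-0.3, 3.0, -13.3]
opening: 0.176
grasp_force: 58.6
```

>>> {"fn": "servo_tool", "kwargs": {"commands": "0 0 0 -13 0 3 0.1; 0 0 0 -12 0 6 0.1; 0 0 0 -10.5 0 8 0.1; 0 0 0 -4 0 4.5 0.1; 0 0 0 0 0 0 0.1"}}

```text
time_s: 6.92
eef_pos: [0.4602, 0.0508, 0.086]
eef_rot: [0.0, 0.731, 0.682, -0.001]
wrist_force: [-6.1, -2.7, 6.0]
opening: 0.141
grasp_force: 60.4
```

```bash
python3 -c "
from h import *
st();crop('side',280,190,380,290,6,'s3.png')"
```

```text
t 6.92 lx 29.8 ly -186.0 z 86.0 beta 1.5018946336679988 F(lx,ly,z) [-5.9 -3.1] 6.0 op 0.141 gf 60.4
```

View pics/s3.png

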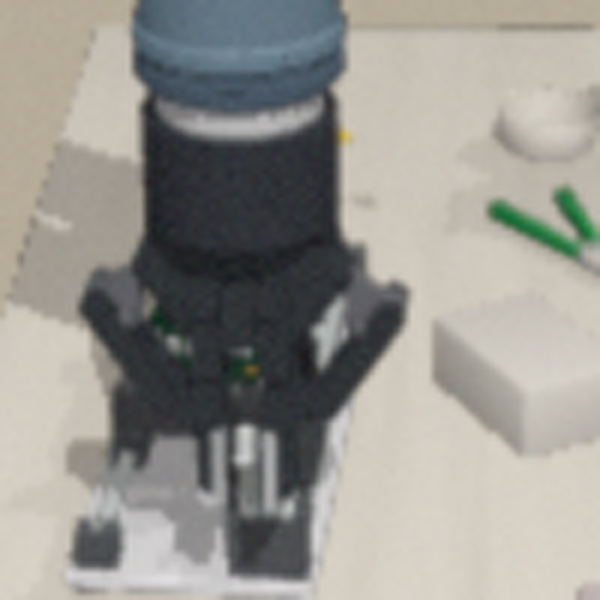

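The hasp is swung past vertical and held between the pads at about (245,450). I'll release it and lift straight away.

>>> {"fn": "servo_tool", "kwargs": {"commands": "0 0 0 0 0 0 0.6; 0 0 0 0 0 0 0.6; 0 0 0 0 0 0 0.6; 0 0 0 0 0 -30 0.6; 0 0 0 0 0 -50 0.6"}}

```text
time_s: 7.6
eef_pos: [0.4589, 0.0529, 0.1652]
eef_rot: [-0.001, 0.73, 0.683, -0.001]
wrist_force: [1.2, -0.5, -0.1]
opening: 0.598
grasp_force: 0.0
```

>>> {"fn": "servo_tool", "kwargs": {"commands": "0 0 0 45 0 0 0.6; 0 0 0 50 0 0 0.6; 0 0 0 50 0 0 0.6; 0 0 0 0 0 0 0.6"}}

```text
time_s: 8.1
eef_pos: [0.4699, 0.2004, 0.166]
eef_rot: [0.0, 0.729, 0.685, 0.001]
wrist_force: [-0.5, -0.7, 0.2]
opening: 0.601
grasp_force: 0.0
```

```bash
python3 -c "
from h import *
st();crop('side',280,190,380,290,6,'s4.png')"
```

```text
t 8.10 lx 29.5 ly -36.1 z 166.0 beta 1.508439177422435 F(lx,ly,z) [-0.4 -0.7] 0.2 op 0.601 gf 0.0
```

View pics/s4.png

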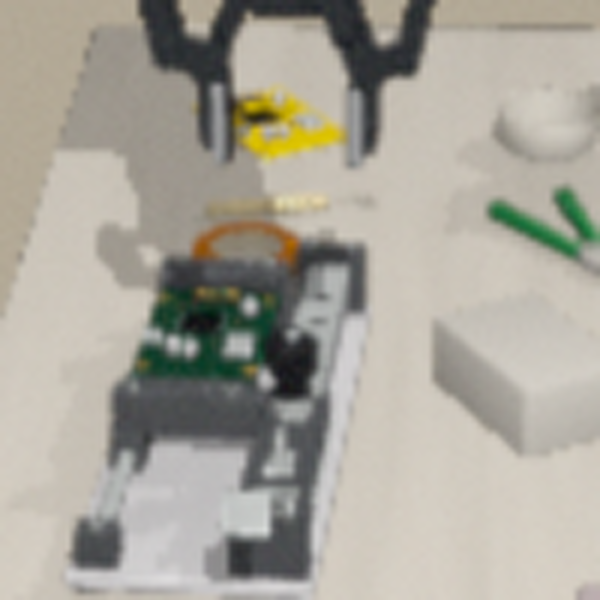

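The hasp lies folded back at about (245,510), and the staple stands free at (280,455). The knob is at (292,362). I go down over the knob.

>>> {"fn": "servo_tool", "kwargs": {"commands": "0 0 0 -4 0.5 30 0.6; 0 0 0 0 0 40 0.6; 0 0 0 0 0 25 0.6; 0 0 0 0 0 15 0.6; 0 0 0 0 0 0 0.6"}}

```text
time_s: 8.78
eef_pos: [0.4697, 0.1927, 0.0551]
eef_rot: [-0.0, 0.731, 0.683, -0.001]
wrist_force: [-0.7, -0.9, 0.3]
opening: 0.596
grasp_force: 0.0
```

```bash
python3 -c "
from h import *
st()"
```

```text
t 8.78 lx 29.8 ly -43.8 z 55.1 beta 1.5028973694622667 F(lx,ly,z) [-0.7 -0.9] 0.3 op 0.596 gf 0.0
```

>>> {"fn": "servo_tool", "kwargs": {"commands": "0 0 0 4 0 0 0.5; 0 0 0 0 0 0 0.4; 0 0 0 0 0 0 0.1; 0 0 0 0 0 0 0.1; 0 0 0 0 0 0 0.1"}}

```text
time_s: 9.4
eef_pos: [0.4696, 0.1979, 0.057]
eef_rot: [-0.001, 0.73, 0.683, -0.001]
wrist_force: [-7.1, 0.9, 10.8]
opening: 0.26
grasp_force: 58.2
```

>>> {"fn": "servo_tool", "kwargs": {"commands": "0 0 0 0 0 0 0.1; 0 0 0 0 0 0 0.1"}}

```text
time_s: 9.65
eef_pos: [0.4696, 0.1979, 0.057]
eef_rot: [-0.001, 0.73, 0.683, -0.0]
wrist_force: [-7.7, -0.4, 11.3]
opening: 0.259
grasp_force: 58.2
```

```bash
python3 -c "
from h import *
st()"
```

```text
t 9.65 lx 29.4 ly -38.6 z 57.0 beta 1.5043349860678883 F(lx,ly,z) [-7.7 -0.9] 11.3 op 0.259 gf 58.2
```

The knob is gripped, with home at a measured TCP z of 57. I lift the pin to about 11.5 mm.

>>> {"fn": "servo_tool", "kwargs": {"commands": "0 0 0 0 0 -4 0.1; 0 0 0 0 0 -5 0.1; 0 0 0 0 0 -4.5 0.1; 0 0 0 0 0 0 0.1; 0 0 0 0 0 0 0.1"}}

```text
time_s: 10.28
eef_pos: [0.4695, 0.1974, 0.0689]
eef_rot: [-0.001, 0.73, 0.683, -0.001]
wrist_force: [-4.1, 2.9, -4.0]
opening: 0.254
grasp_force: 58.9
```

```bash
python3 -c "
from h import *
st();crop('side',280,190,380,290,6,'s5.png')"
```

```text
t 10.28 lx 29.4 ly -39.1 z 68.9 beta 1.5038534814785556 F(lx,ly,z) [-4.3  2.7] -4.0 op 0.254 gf 58.9
```

View pics/s5.png

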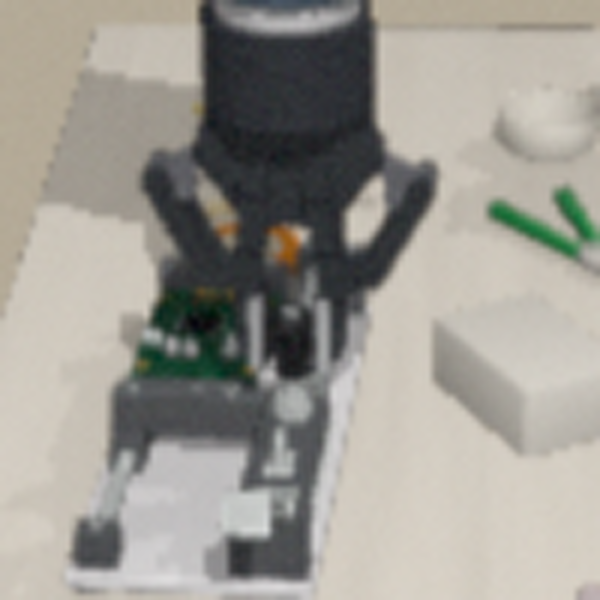

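The knob is drawn about 12 mm and the pull is -4 N, which matches the spring. The nut is visible below at (292,403). I slide towards the board.

>>> {"fn": "servo_tool", "kwargs": {"commands": "0 0 0 6 0 0 0.1; 0 0 0 6 0 0 0.1; 0 0 0 6 0 0 0.1; 0 0 0 5 0 0 0.1; 0 0 0 0 0 0 0.1"}}

```text
time_s: 10.95
eef_pos: [0.471, 0.2203, 0.0686]
eef_rot: [-0.0, 0.73, 0.683, -0.001]
wrist_force: [-5.2, 0.3, -4.0]
opening: 0.258
grasp_force: 58.9
```

```bash
python3 -c "
from h import *
st()"
```

```text
t 10.95 lx 29.3 ly -16.2 z 68.6 beta 1.5041496859192658 F(lx,ly,z) [-5.2 -0. ] -4.0 op 0.258 gf 58.9
```

>>> {"fn": "servo_tool", "kwargs": {"commands": "0 0 0 2 0 0 0.1; 0 0 0 0 0 0 0.1; 0 0 0 0 0 3 0.1; 0 0 0 0 0 3 0.1; 0 0 0 0 0 0 0.1"}}

```text
time_s: 11.58
eef_pos: [0.4712, 0.222, 0.0627]
eef_rot: [-0.0, 0.73, 0.683, -0.001]
wrist_force: [-6.5, -1.1, -4.1]
opening: 0.259
grasp_force: 59.1
```

```bash
python3 -c "
from h import *
st()"
```

```text
t 11.57 lx 29.4 ly -14.5 z 62.7 beta 1.5037916569936387 F(lx,ly,z) [-6.4 -1.6] -4.1 op 0.259 gf 59.1
```

The lift is about 5.7 mm with no resistance, so the pin is in the hole. I lower it home and press.

>>> {"fn": "servo_tool", "kwargs": {"commands": "0 0 0 0 0 3 0.1; 0 0 0 0 0 3 0.1; 0 0 0 0 0 2 0.1; 0 0 0 0 0 0 0.1; 0 0 0 0 0 0 0.1"}}

```text
time_s: 12.2
eef_pos: [0.4714, 0.2225, 0.057]
eef_rot: [-0.001, 0.73, 0.683, -0.001]
wrist_force: [-13.1, -1.1, 15.6]
opening: 0.26
grasp_force: 61.1
```

```bash
python3 -c "
from h import *
st()"
```

```text
t 12.20 lx 29.5 ly -13.9 z 57.0 beta 1.5041164699857839 F(lx,ly,z) [-13.   -1.9] 15.6 op 0.260 gf 61.1
```

It is home at z 57.0, the same as before, with 15.6 N of press. I'll take off some side load, press a little firmer, and look.

>>> {"fn": "servo_tool", "kwargs": {"commands": "0 0 0 0 -1 0.5 0.1; 0 0 0 0 -0.5 1 0.1; 0 0 0 0 0 0 0.1; 0 0 0 0 0 0 0.1; 0 0 0 0 0 0 0.1"}}

```text
time_s: 12.82
eef_pos: [0.4714, 0.223, 0.0568]
eef_rot: [0.0, 0.73, 0.683, 0.001]
wrist_force: [-14.6, -1.6, 22.1]
opening: 0.26
grasp_force: 61.6
```

```bash
python3 -c "
from h import *
st();crop('side',280,190,380,290,6,'s6.png');a=cv2.imread('pics/s6.png')[:,:400]
crop('top',250,235,316,335,6,'t6.png');cv2.imwrite('pics/v6.png',np.hstack([a,cv2.imread('pics/t6.png')]))"
```

```text
t 12.82 lx 29.5 ly -13.5 z 56.8 beta 1.5041741733245444 F(lx,ly,z) [-14.5  -2.5] 22.1 op 0.260 gf 61.6
```

View pics/v6.png

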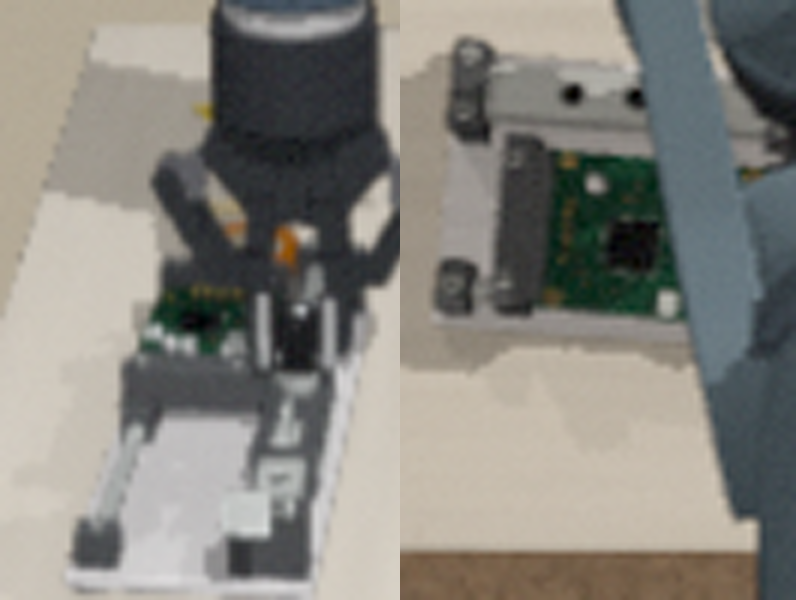

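The jaw's lip now covers the board's near edge (side crop, about (195,370)) and the board is flat. The hasp is still folded back at (245,510). The knob is home, gripped, and pressed with 22 N, so I hand in.

```bash
python3 -c "
from h import *
print(hand_in())"
```

```text
the job is handed in; nothing more can be done
None
```

The job is handed in: the hasp is swung right back, the jaw is one hole further in with its lip over the flat board, and the pin is home. The fingers still hold the knob and press it down with about 22 N; the bystanders were not touched, and the arm's clock read about 13 s.

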